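Clamp the bearing housing for inspection

ROBOT

A 6-joint arm with a two-finger parallel gripper is mounted at the origin on the work surface. World frame = base frame: x ahead of the robot, y to its left, z up, the work surface at z = 0. Lengths are in m, angles in rad, forces in N, time in s.
With the tool pointing down it reaches from about 0.25 to 0.8 m from the base axis. Payload 3.9 kg.
Tool frame: the origin (TCP) lies between the finger pads, 19 mm behind the fingertips; this is the grasp point; z points along the fingers, y is the line along which they close (so a half turn about z gives the same grasp; the last joint's range is limited). The gripper opens to 85 mm and grips with 20 to 120 N. Pads are 22 mm wide; open, the fingers measure 114 mm over their backs; the gripper's body (76 mm by 85 mm) begins 54 mm behind the grasp point. The pads swing forward as they close: fully open they stand 13 mm farther back than shut.
Start: joints at [-1.202, 0.26, -0.138, 1.173, 0, 1.571], TCP at [0.189, -0.49, 0.25] pointing down, gripper open.
Joint ranges: [-2.78, 2.78], [-0.83, 1.72], [-1.28, 1.37], [-1.9, 2.12], [-1.57, 1.48], [-3.14, 3.14]. Speed limits (rad/s): [2.57, 2.57, 3.14, 3.14, 3.14, 3.14].

INTERFACE

Orientations are given as a 3x3 rotation matrix whose columns are the frame's x, y, z axes.
In Python, from plant import r, get_image, search_frame, trace, tip_of gives the robot as it stands. The module is installed in compiled form; this text tells all that it offers.
- The arm moves only by the tool carry_out, never from a script. Its argument "commands" is a list of rows, each a list of 7 numbers: the turn, a rotation vector about the tool's x, y, z scaled (see below), then the shift along the tool's x, y, z scaled (see below), then the opening, from -1 (shut) to 1 (fully open). In form: [[ax, ay, az, x, y, z, fingers], ...]. A call has exactly 8 rows; each row shifts and turns the commanded pose from where the row before left it, along the tool's axes as they then stand; what a row does not reach is not made up. The controller multiplies each number of a shift by 0.04 m and each number of a turn by 0.08 rad. A row lasts 1/10 s, in which the tool goes at most 50 mm and 8.59 degrees, less where a joint would pass 70% of its speed; a pose out of reach is approached as far as the arm can. A call with a number of a shift or a turn outside -1 to 1 is refused whole. A call with a gripper value outside its range is refused whole. The fingers move at their own pace and stop on an object; "squeeze" is the grip in N (left out, the last holds). Time passes only in rows, so rows that do not move let the fingers close, or fill a call up. It gives the time, the measured TCP pose, the force, the opening and the grip force at its end, in the units of the state.
- r.read_state(): the state, without advancing time (a new reading comes with each control period).
- get_image(name): name is "scene" or "top"; returns a dict with "color" (480x640x3 uint8, red, green, blue), "z_map" (480x640 float32, m along the optical axis (not along the pixel's ray), 0 where there is no reading), "fov_y" (degrees; the focal length in pixels is half the picture's height over the tangent of half this angle, whatever the lens; pixels are square), "cx", "cy" (the principal point, pixels), "R" (3x3) and "t" (3): a world point X has camera coordinates R X + t. Camera axes: x right, y down, z forward; pixel columns grow to the right and rows downward; lengths in m; the calibration is good to about 2 mm. A picture is of the moment at which its call begins.
- r.sign_off(): hands the job in; it is judged then, once.
Trained networks look in a picture, given as the dict that the camera call returned (one of the last four; its "shot" number tells which), for a name from the list of things; names that differ only in an ending like _2 or _b are one class to them, and where a whole thing is asked for, a point or a joint stands for the part that bears it (a point fixed in the world has none). Each returns a list of dicts, best first, with "p" (0 to 1); they miss things now and then, are a little off and sometimes report something else, mostly with a low value. They report only what shows in the picture. A call takes as long as a camera call. They do not tell look-alikes from the thing itself.
- search_frame(picture, thing): "position" ([x, y, z] in m, in world coordinates, good to about 4 mm: the middle of the surface that is visible of it).
- trace(picture, thing): "pixels" (480x640 bool, what is visible of it).
- tip_of(picture, thing): "position" ([x, y, z] in m, in world coordinates, good to about 4 mm: a listed point, or the origin of a listed thing).
The state is a dict: "t": time; "joint_pos": joint angles; "qvel": joint speeds; "joint_torque": joint torques, N m; "ee_pos": TCP position; "tcp_rot": TCP orientation; "force": force on the tool from outside, world axes, zero at the start; "moment": the same for the moment, N m; "grip_width": opening from 0.0 (shut) to 1.0 (fully open); "finger_force": force on a finger pad.
Only numpy, scipy, OpenCV 4.12 (cv2) and the standard library are available. Lean on these libraries where they do the work, as an engineer would, in place of code of your own. Each camera call takes 0.05 s, during which the arm holds its last target. There are 200 camera calls.

TASK

Two identical clamps stand on the inspection bench; one has the black bearing housing under it, the other a white nylon roller. Turn the knob of the housing's clamp clockwise until the pad meets the housing and the knob suddenly gets stiff, then give it a further twelfth of a turn (30 degrees) and let go. Leave the roller's clamp alone and do not shift the housing.

Things in the scene. Friction and masses are not known exactly. Their poses are not given: they have to be found in the camera images.
- clamp_h: The clamp with the housing, screwed to the bench: steel foot 150 x 130 x 15 mm, grey post on the robot's side, arm over the work ending in a round boss 64 mm across, top 126 mm above the bench, its bare metal dial ticked every 30 degrees; a black wing knob stands on it, a brass pad hangs below. Origin: centre of the foot's underside, straight below the knob's axis; z up.
- clamp_h_grip (a point): Its wing knob: an upright black bar 66 mm long, 16 mm thick, its lower edge 137.5 mm and top 167.5 mm above the bench, on a hub 32 mm across. This point lies on its upright axis, 160 mm above the bench: put the TCP here. It turns with the knob: x along the bar, y across the 16 mm (fingers close along y), z up. The knob does not rise or sink.
- clamp_h_feed (a joint): Free travel of that knob, rad: grows clockwise seen from above, from 0 (backed off) to 0.95, where the pad meets the housing; the pad sinks 8 mm per rad. Starts between 0.10 and 0.75. Turning takes about 0.04 N m up to 0.95, then jumps to about 0.7 N m of dry friction. The knob stays where it is left.
- clamp_h_bite (a joint): Extra turn of that knob after the pad has met the housing, rad: 0 until clamp_h_feed reaches 0.95, then grows with every further clockwise turn (0.52 is the twelfth of a turn) up to a dead stop at 1.3. Turning back lowers clamp_h_feed first, not this.
- housing: Black steel bearing housing (pillow block), 0.7 kg, loose on its clamp's foot under the pad: foot 36 x 112 x 13 mm, round barrel 60 mm across with a steel bearing, 62 mm high. Origin at the centre of its underside, x along the bore, z up. A like housing without a clamp stands at the far side of the bench and is not meant.
- clamp_r: The other clamp, alike in every way, with an upright white nylon roller (52 mm across, 62 mm high) under it. Origin: centre of the underside of its foot, straight below its knob's axis. The robot must not touch it.
Things that resemble listed ones, but are neither listed nor needed, are in the scene too. Leave any blue look-alike of the clamp_h alone.

How it is judged:
On the way:
1. the pad of the housing's clamp is down on the housing (value of joint clamp_h_feed above 0.86 rad), for 0.1 s.
At the end, for the whole second after the job is handed in: The housing's clamp has been turned 18 to 42 degrees past the point where it went stiff (clamp_h_bite 0.32 to 0.73 rad), is not backed off by more than 8 degrees (clamp_h_feed above 0.81 rad), its knob is at rest, and the housing is within 15 mm of where it stood (value of joint clamp_h_feed above 0.81 rad and value of joint clamp_h_bite between 0.32 and 0.73 rad and velocity of joint clamp_h_feed between -0.05 and 0.05 rad/s and distance of housing from where it was at the start of the episode below 0.015 m); the robot touches nothing.
It fails at once if the roller's clamp is touched by the robot (contact force between any of the fingers, the arm and clamp_r above 1 N).
It fails at once if the housing is shifted by more than 15 mm (distance of housing from where it was at the start of the episode above 0.015 m).
It also fails if it takes over 42 s, if anything falls off the work surface, if the arm or the gripper's body presses on something with over 40 N, if the wrist force passes 120 N, or if a joint passes its speed limit or range.

## Working session

There is one attempt and no reset: what is moved stays moved. The work goes in short steps, Python scripts to look and compute and a tool call to move; the robot and the scene stay as the last step left them, time stands still between calls to the robot, and variables do not carry over. Pictures are saved under pics/ and viewed, at most 10 in all, crops included, and the job is handed in when it is done.

Besides the shell and the picture viewer there is one more tool, called in YAML: its name, and indented under it one key for each argument. carry_out: Moves the arm, as the interface text tells. Its arguments: {"type":"object","properties":{"commands":{"type":"array","items":{"type":"array","items":{"type":"number","minimum":-1,"maximum":1}}},"squeeze":{"type":"number"}},"required":["commands"]}

```bash
mkdir -p pics; python3 - <<'E'
from plant import r,get_image,search_frame,tip_of
import cv2,numpy as np
ims={}
for n in("scene","top"):
    im=get_image(n); ims[n]=im
    cv2.imwrite(f"pics/{n}0.png",im["color"][:,:,::-1])
    f=240/np.tan(np.radians(im["fov_y"]/2))
    def px(p):
        c=im["R"]@np.array(p)+im["t"]; return (f*c[0]/c[2]+im["cx"],f*c[1]/c[2]+im["cy"])
    for th in("clamp_h","clamp_h_grip","housing","clamp_r"):
        for d in tip_of(im,th)[:5]:
            print(n,th,round(d["p"],2),np.round(d["position"],3),np.round(px(d["position"]),0))
s=r.read_state();print(s["t"],s["ee_pos"],s["tcp_rot"])
E
```

```text
scene clamp_h 0.85 [0.366 0.241 0.001] [409. 200.]
scene clamp_h 0.79 [ 0.59  -0.229  0.002] [245. 362.]
scene clamp_h 0.65 [0.596 0.164 0.001] [439. 285.]
scene clamp_h 0.56 [ 0.585 -0.228  0.016] [243. 355.]
scene clamp_h_grip 0.89 [ 0.587 -0.23   0.159] [232. 305.]
scene clamp_h_grip 0.76 [0.365 0.236 0.159] [415. 142.]
scene housing 0.89 [ 0.586 -0.232  0.015] [241. 357.]
scene clamp_r 0.85 [0.366 0.241 0.001] [409. 200.]
scene clamp_r 0.79 [ 0.59  -0.229  0.002] [245. 362.]
scene clamp_r 0.65 [0.596 0.164 0.001] [439. 285.]
scene clamp_r 0.56 [ 0.585 -0.228  0.016] [243. 355.]
top clamp_h 0.95 [0.601 0.17  0.   ] [226. 188.]
top clamp_h 0.69 [ 0.587 -0.232 -0.004] [419. 194.]
top clamp_h_grip 0.91 [0.366 0.242 0.161] [159. 299.]
top clamp_h_grip 0.85 [ 0.587 -0.232  0.158] [440. 168.]
top housing 0.92 [ 0.582 -0.231  0.014] [420. 194.]
top housing 0.32 [0.598 0.166 0.   ] [227. 190.]
top clamp_r 0.95 [0.601 0.17  0.   ] [226. 188.]
top clamp_r 0.69 [ 0.587 -0.232 -0.004] [419. 194.]
0.5 [ 0.18923951 -0.48966457  0.24996279] [[ 9.32778308e-01  3.60450589e-01 -3.14694860e-05]
 [ 3.60450590e-01 -9.32778304e-01  8.90799944e-05]
 [ 2.75488267e-06 -9.44350812e-05 -9.99999996e-01]]
```

View pics/scene0.png

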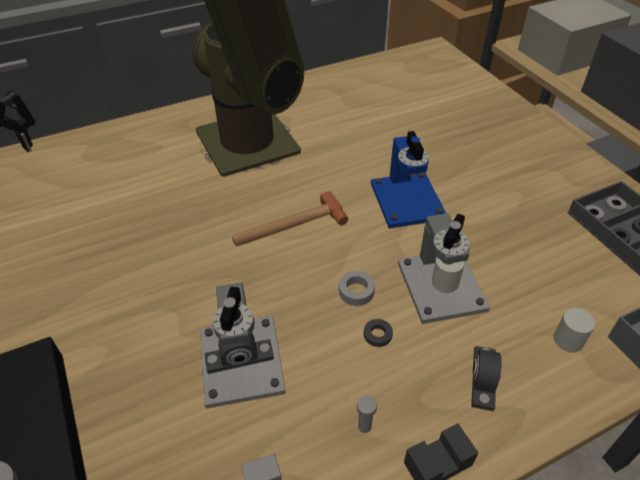

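View pics/top0.png

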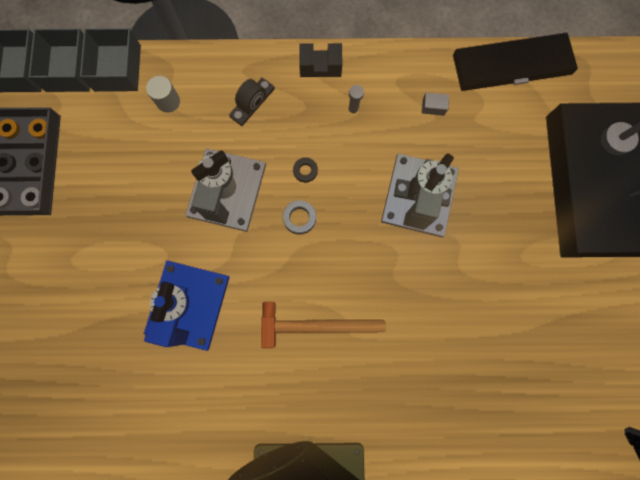

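The candidates are:
- the grey clamp with the black housing, scene (240,350) / top (420,194)
- the grey clamp with the white roller, scene (445,280) / top (226,190)
- the blue look-alike, scene (409,190) / top (185,305)
- the loose housing, scene (486,377) / top (250,100)

I choose the first and will check it in a crop while measuring the bar's direction.

```bash
cat > h.py <<'E'
from plant import r,get_image,search_frame,tip_of,trace
import cv2,numpy as np
def cloud(im):
    f=240/np.tan(np.radians(im["fov_y"]/2)); z=im["z_map"]
    v,u=np.mgrid[:480,:640]
    c=np.stack([(u-im["cx"])/f*z,(v-im["cy"])/f*z,z],-1)
    P=(c-im["t"])@im["R"]; P[z==0]=np.nan
    return P
def knob(im,c=(0.587,-0.231)):
    P=cloud(im); m=(np.hypot(P[...,0]-c[0],P[...,1]-c[1])<0.045)
    dark=im["color"].max(-1)<80
    k=m&dark&(P[...,2]>0.160)&(P[...,2]<.174)
    X=P[k]; (cx,cy),(w,h),a=cv2.minAreaRect(X[:,:2].astype(np.float32))
    mu=X[:,:2].mean(0); U,S,V=np.linalg.svd(X[:,:2]-mu); d=V[0]
    return len(X),np.round([cx,cy],4),np.round([w,h],3),a,mu.round(4),np.degrees(np.arctan2(d[1],d[0]))%180,np.median(X[:,2])
E
python3 - <<'E'
from h import *
for n in("scene","top"):
    im=get_image(n); print(n,knob(im))
    P=cloud(im); m=np.hypot(P[...,0]-.57,P[...,1]+.231)<0.09
    X=P[m]
    for lo,hi in((.08,.118),(.118,.13),(.13,.2)):
        Y=X[(X[:,2]>lo)&(X[:,2]<hi)]; print(lo,len(Y),Y.mean(0).round(3),Y.min(0).round(3),Y.max(0).round(3))
    c=im["color"][270:410,180:300] if n=="scene" else im["color"][140:245,370:475]
    c=cv2.resize(c[:105 if n=="top" else 140],(390,400),interpolation=cv2.INTER_CUBIC)
    o=c if n=="scene" else np.hstack([o,c])
    for d in tip_of(im,"clamp_h_grip"):print(d["p"],d["position"])
cv2.imwrite("pics/crop1.png",o[:,:,::-1])
E
```

```text
scene (314, array([ 0.5869, -0.2345]), array([0.017, 0.067]), 55.49702835083008, array([ 0.5902, -0.2353]), np.float64(145.32509424123285), np.float64(0.1657640717036181))
0.08 185 [ 0.609 -0.238  0.111] [ 0.525 -0.266  0.082] [ 0.623 -0.195  0.118]
0.118 1062 [ 0.577 -0.231  0.124] [ 0.511 -0.266  0.118] [ 0.622 -0.196  0.13 ]
0.13 704 [ 0.593 -0.235  0.157] [ 0.557 -0.258  0.13 ] [ 0.618 -0.211  0.17 ]
0.68 [0.585, -0.2313, 0.1619]
0.68 [0.368, 0.236, 0.1602]
top (244, array([ 0.5817, -0.2299]), array([0.016, 0.065]), 55.51860809326172, array([ 0.5797, -0.2285]), np.float64(144.9715493625985), np.float64(0.1664614589464526))
0.08 214 [ 0.527 -0.207  0.101] [ 0.508 -0.233  0.08 ] [ 0.617 -0.192  0.118]
0.118 1184 [ 0.557 -0.222  0.125] [ 0.508 -0.262  0.118] [ 0.617 -0.192  0.13 ]
0.13 489 [ 0.58  -0.228  0.159] [ 0.553 -0.252  0.13 ] [ 0.612 -0.207  0.171]
0.89 [0.5845, -0.232, 0.1607]
0.73 [0.3694, 0.2422, 0.1659]
```

View pics/crop1.png

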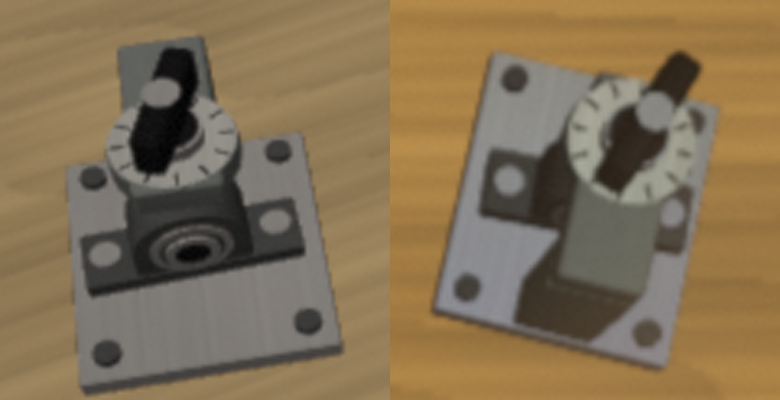

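The crop confirms it: the black housing with its bearing is under this clamp, and the bar lies along about 145°/-35° in the world frame. The bar measures 66 x 16 mm and its top is at 0.166 m, which matches the description. First move is towards it.

carry_out:
  commands:
    - [0, 0, 0, 1, -0.2, 0, 1]
    - [0, 0, 0, 1, -0.2, 0, 1]
    - [0, 0, 0, 1, -0.2, 0, 1]
    - [0, 0, 0, 1, -0.2, 0, 1]
    - [0, 0, 0, 1, -0.2, 0, 1]
    - [0, 0, 0, 1, -0.2, 0, 1]
    - [0, 0, 0, 1, -0.2, 0, 1]
    - [0, 0, 0, 1, -0.2, 0, 1]

```text
t: 1.5
ee_pos: [0.466, -0.3135, 0.2501]
tcp_rot: [[0.933, 0.361, 0.0], [0.361, -0.933, -0.0], [0.0, 0.0, -1.0]]
force: [0.2, -0.7, 0.4]
grip_width: 1.0
finger_force: 0.0
```

```bash
cat > st.py <<'E'
from h import *
s=r.read_state();R=s["tcp_rot"];p=s["ee_pos"]
print("t",s["t"],"p",np.round(p,4),"q",np.round(s["joint_pos"],3),"yaw",np.degrees(np.arctan2(R[1,0],R[0,0])),"F",np.round(s["force"],1),"M",np.round(s["moment"],2),"w",s["grip_width"],s["finger_force"])
print("tool-frame delta to grip",np.round(R.T@(np.array([.5843,-.2322,.160])-p),4), "tilt",np.round(R[:2,2],4))
E
python3 st.py
```

```text
t 1.5 p [ 0.466  -0.3135  0.2501] q [-0.592  0.323 -0.048  1.2   -0.     2.18 ] yaw 21.14007585714877 F [ 0.2 -0.7  0.4] M [-0.06  0.   -0.02] w 0.9995008381365983 0.0
tool-frame delta to grip [ 0.1396 -0.0332  0.0901] tilt [ 0.0003 -0.0003]
```

carry_out:
  commands:
    - [0, 0, -1, 0.4, -0.1, 0, 1]
    - [0, 0, -1, 0.4, -0.1, 0, 1]
    - [0, 0, -1, 0, 0, 0, 1]
    - [0, 0, -1, 0, 0, 0, 1]
    - [0, 0, -1, 0, 0, 0, 1]
    - [0, 0, -1, 0, 0, 0, 1]
    - [0, 0, -1, 0, 0, 0, 1]
    - [0, 0, -1, 0, 0, 0, 1]

```text
t: 2.3
ee_pos: [0.4909, -0.2946, 0.25]
tcp_rot: [[0.53, 0.848, -0.0], [0.848, -0.53, 0.0], [0.0, -0.0, -1.0]]
force: [-0.3, 0.2, 0.1]
grip_width: 0.994
finger_force: 0.0
```

carry_out:
  commands:
    - [0, 0, -1, 0, 0, 0, 1]
    - [0, 0, -1, 0, 0, 0, 1]
    - [0, 0, -1, 0, 0, 0, 1]
    - [0, 0, -1, 0, 0, 0, 1]
    - [0, 0, -1, 0, 0, 0, 1]
    - [0, 0, -1, 0, 0, 0, 1]
    - [0, 0, -1, 0, 0, 0, 1]
    - [0, 0, -1, 0, 0, 0, 1]

```text
t: 3.1
ee_pos: [0.4908, -0.2946, 0.25]
tcp_rot: [[-0.081, 0.997, -0.0], [0.997, 0.081, 0.0], [0.0, -0.0, -1.0]]
force: [-0.0, 0.1, 0.1]
grip_width: 0.999
finger_force: 0.0
```

carry_out:
  commands:
    - [0, 0, -1, 0, 0, 0, 1]
    - [0, 0, -1, 0, 0, 0, 1]
    - [0, 0, -1, 0, 0, 0, 1]
    - [0, 0, -1, 0, 0, 0, 1]
    - [0, 0, -1, 0, 0, 0, 1]
    - [0, 0, -1, 0, 0, 0, 1]
    - [0, 0, -1, 0, 0, 0, 1]
    - [0, 0, -1, 0, 0, 0, 1]

```text
t: 3.9
ee_pos: [0.4908, -0.2946, 0.25]
tcp_rot: [[-0.66, 0.751, -0.0], [0.751, 0.66, 0.0], [0.0, 0.0, -1.0]]
force: [-1.1, 0.5, 0.0]
grip_width: 1.002
finger_force: 0.0
```

```bash
python3 st.py
```

```text
t 3.9 p [ 0.4908 -0.2946  0.25  ] q [-0.541  0.342 -0.02   1.209  0.     0.309] yaw 131.32890218036033 F [-1.1  0.5  0. ] M [-0.02  0.    0.02] w 1.0023492683825819 0.0
tool-frame delta to grip [-0.0149  0.1114  0.09  ] tilt [-0.  0.]
```

carry_out:
  commands:
    - [0, 0, -1, 0, 0, 0, 1]
    - [0, 0, -1, 0, 0, 0, 1]
    - [0, 0, -1, 0, 0, 0, 1]
    - [0, 0, 0, -0.205, 0.524, 0, 1]
    - [0, 0, 0, -0.205, 0.524, 0, 1]
    - [0, 0, 0, -0.205, 0.524, 0, 1]
    - [0, 0, 0, -0.205, 0.524, 0, 1]
    - [0, 0, 0, -0.205, 0.524, 0, 1]

```text
t: 4.7
ee_pos: [0.5853, -0.2319, 0.25]
tcp_rot: [[-0.818, 0.575, -0.0], [0.575, 0.818, -0.0], [0.0, -0.0, -1.0]]
force: [0.9, -0.3, 0.4]
grip_width: 1.001
finger_force: 0.0
```

```bash
python3 st.py; python3 - <<'E'
from h import *
im=get_image("scene")
for n in("scene","top"):
    im=get_image(n); cv2.imwrite(f"pics/{n}2.png",im["color"][:,:,::-1])
    for d in tip_of(im,"clamp_h_grip"):print(n,d["p"],d["position"])
    try: print(knob(im))
    except Exception as e: print(e)
    c=cv2.resize(im["color"][220:400,150:330] if n=="scene" else im["color"][90:270,350:530],(390,390))
    o=c if n=="scene" else np.hstack([o,c])
cv2.imwrite("pics/crop2.png",o[:,:,::-1])
E
```

```text
t 4.7 p [ 0.5853 -0.2319  0.25  ] q [-0.377  0.443  0.139  1.266 -0.     0.236] yaw 144.88519712301385 F [ 0.9 -0.3  0.4] M [-0.02  0.05 -0.03] w 1.0013347550930143 0.0
tool-frame delta to grip [ 0.0007 -0.0008  0.09  ] tilt [-0.0001 -0.    ]
scene 0.64 [0.3654, 0.2397, 0.1568]
scene 0.61 [0.5853, -0.2304, 0.1596]
(305, array([ 0.5869, -0.2344]), array([0.018, 0.065]), 55.118309020996094, array([ 0.5901, -0.2351]), np.float64(145.564596056907), np.float64(0.16593105502538893))
top 0.76 [0.5872, -0.2308, 0.1617]
top 0.55 [0.3662, 0.2393, 0.1633]
(219, array([ 0.5813, -0.2296]), array([0.016, 0.064]), 56.53107833862305, array([ 0.5791, -0.2281]), np.float64(145.2105770825289), np.float64(0.16666099601128326))
```

View pics/crop2.png

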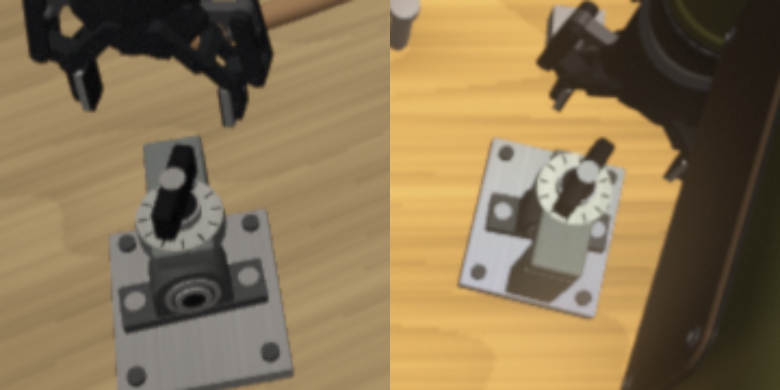

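The open gripper is above the knob, with its fingers either side of the bar. Descending.

carry_out:
  commands:
    - [0, 0, 0, 0.01, -0.01, 0.4, 1]
    - [0, 0, 0, 0, 0, 0.4, 1]
    - [0, 0, 0, 0, 0, 0.4, 1]
    - [0, 0, 0, 0, 0, 0.4, 1]
    - [0, 0, 0, 0, 0, 0.4, 1]
    - [0, 0, 0, 0, 0, 0.25, 1]
    - [0, 0, 0, 0, 0, 0, 1]
    - [0, 0, 0, 0, 0, 0, 1]

```text
t: 5.75
ee_pos: [0.5838, -0.233, 0.1604]
tcp_rot: [[-0.818, 0.576, 0.0], [0.576, 0.818, -0.0], [-0.0, -0.0, -1.0]]
force: [-0.2, 0.8, 0.7]
grip_width: 0.999
finger_force: 0.0
```

carry_out:
  commands:
    - [0, 0, 0, 0, 0, 0, -1]
    - [0, 0, 0, 0, 0, 0, -1]
    - [0, 0, 0, 0, 0, 0, -1]
    - [0, 0, 0, 0, 0, 0, -1]
    - [0, 0, 0, 0, 0, 0, -1]
    - [0, 0, 0, 0, 0, 0, -1]
    - [0, 0, 0, 0, 0, 0, -1]
    - [0, 0, 0, 0, 0, 0, -1]
  squeeze: 60

```text
t: 6.55
ee_pos: [0.5845, -0.2322, 0.1604]
tcp_rot: [[-0.818, 0.575, 0.001], [0.575, 0.818, 0.0], [-0.001, 0.001, -1.0]]
force: [0.4, 2.3, 4.5]
grip_width: 0.169
finger_force: 60.0
```

```bash
python3 st.py
```

```text
t 6.55 p [ 0.5845 -0.2322  0.1604] q [-3.790e-01  4.820e-01 -3.400e-02  1.054e+00  1.000e-03  2.340e-01] yaw 144.90481585102293 F [0.4 2.3 4.5] M [ 0.43 -0.12 -0.03] w 0.16881742901264685 59.95611906051636
tool-frame delta to grip [ 0.0002 -0.0001  0.0004] tilt [0.001  0.0004]
```

carry_out:
  commands:
    - [0, 0, 0, 0, 0, 0, -1]
    - [0, 0, 0.4, 0, 0, 0, -1]
    - [0, 0, 0.4, 0, 0, 0, -1]
    - [0, 0, 0.4, 0, 0, 0, -1]
    - [0, 0, 0.4, 0, 0, 0, -1]
    - [0, 0, 0.4, 0, 0, 0, -1]
    - [0, 0, 0, 0, 0, 0, -1]
    - [0, 0, 0, 0, 0, 0, -1]
  squeeze: 100

```text
t: 7.35
ee_pos: [0.5845, -0.2322, 0.1605]
tcp_rot: [[-0.717, 0.698, 0.001], [0.698, 0.717, 0.0], [-0.0, 0.001, -1.0]]
force: [0.2, 3.0, 5.1]
grip_width: 0.166
finger_force: 98.9
```

```bash
python3 st.py
```

```text
t 7.35 p [ 0.5845 -0.2322  0.1605] q [-3.790e-01  4.820e-01 -3.400e-02  1.054e+00  1.000e-03  3.930e-01] yaw 135.77198571197576 F [0.2 3.  5.1] M [ 0.57  0.02 -0.08] w 0.16601823995476284 98.94560694694519
tool-frame delta to grip [ 0.0002 -0.0001  0.0005] tilt [0.0011 0.0005]
```

carry_out:
  commands:
    - [0, 0, 0.25, 0, 0, 0, -1]
    - [0, 0, 0.25, 0, 0, 0, -1]
    - [0, 0, 0.25, 0, 0, 0, -1]
    - [0, 0, 0.25, 0, 0, 0, -1]
    - [0, 0, 0.25, 0, 0, 0, -1]
    - [0, 0, 0, 0, 0, 0, -1]
    - [0, 0, 0, 0, 0, 0, -1]
    - [0, 0, 0, 0, 0, 0, -1]

```text
t: 8.15
ee_pos: [0.5845, -0.2323, 0.1605]
tcp_rot: [[-0.643, 0.766, 0.001], [0.766, 0.643, 0.001], [-0.0, 0.001, -1.0]]
force: [0.0, 3.1, 5.2]
grip_width: 0.169
finger_force: 99.0
```

```bash
python3 st.py
```

```text
t 8.15 p [ 0.5845 -0.2323  0.1605] q [-3.790e-01  4.820e-01 -3.400e-02  1.054e+00  1.000e-03  4.930e-01] yaw 130.03823706944095 F [0.  3.1 5.2] M [ 0.58 -0.05 -0.11] w 0.16892954608882174 98.99404048919678
tool-frame delta to grip [ 0.0002 -0.0001  0.0005] tilt [0.0011 0.0005]
```

carry_out:
  commands:
    - [0, 0, 0.25, 0, 0, 0, -1]
    - [0, 0, 0.25, 0, 0, 0, -1]
    - [0, 0, 0.25, 0, 0, 0, -1]
    - [0, 0, 0.25, 0, 0, 0, -1]
    - [0, 0, 0.25, 0, 0, 0, -1]
    - [0, 0, 0, 0, 0, 0, -1]
    - [0, 0, 0, 0, 0, 0, -1]
    - [0, 0, 0, 0, 0, 0, -1]

```text
t: 8.95
ee_pos: [0.5845, -0.2322, 0.1605]
tcp_rot: [[-0.564, 0.826, 0.001], [0.826, 0.564, 0.0], [-0.0, 0.001, -1.0]]
force: [0.2, 2.6, 5.9]
grip_width: 0.165
finger_force: 99.0
```

```bash
python3 st.py
```

```text
t 8.95 p [ 0.5845 -0.2322  0.1605] q [-3.790e-01  4.820e-01 -3.400e-02  1.054e+00  1.000e-03  5.930e-01] yaw 124.31194213781517 F [0.2 2.6 5.9] M [ 0.6  -0.04  0.03] w 0.16541588131968055 98.9965295791626
tool-frame delta to grip [ 0.0001 -0.0001  0.0005] tilt [0.001  0.0005]
```

carry_out:
  commands:
    - [0, 0, 0.25, 0, 0, 0, -1]
    - [0, 0, 0.25, 0, 0, 0, -1]
    - [0, 0, 0.25, 0, 0, 0, -1]
    - [0, 0, 0.25, 0, 0, 0, -1]
    - [0, 0, 0.25, 0, 0, 0, -1]
    - [0, 0, 0, 0, 0, 0, -1]
    - [0, 0, 0, 0, 0, 0, -1]
    - [0, 0, 0, 0, 0, 0, -1]

```text
t: 9.75
ee_pos: [0.5845, -0.2322, 0.1605]
tcp_rot: [[-0.478, 0.878, 0.001], [0.878, 0.478, 0.001], [-0.0, 0.001, -1.0]]
force: [0.8, 2.9, 4.8]
grip_width: 0.167
finger_force: 99.0
```

```bash
python3 st.py
```

```text
t 9.75 p [ 0.5845 -0.2322  0.1605] q [-3.790e-01  4.820e-01 -3.400e-02  1.054e+00  1.000e-03  6.930e-01] yaw 118.58226702291483 F [0.8 2.9 4.8] M [ 0.61 -0.06 -0.11] w 0.16748232552740822 98.9970338344574
tool-frame delta to grip [ 0.0001 -0.0001  0.0005] tilt [0.0011 0.0005]
```

carry_out:
  commands:
    - [0, 0, 0.25, 0, 0, 0, -1]
    - [0, 0, 0.25, 0, 0, 0, -1]
    - [0, 0, 0.25, 0, 0, 0, -1]
    - [0, 0, 0.25, 0, 0, 0, -1]
    - [0, 0, 0.25, 0, 0, 0, -1]
    - [0, 0, 0, 0, 0, 0, -1]
    - [0, 0, 0, 0, 0, 0, -1]
    - [0, 0, 0, 0, 0, 0, -1]

```text
t: 10.55
ee_pos: [0.5845, -0.2322, 0.1605]
tcp_rot: [[-0.388, 0.921, 0.001], [0.922, 0.388, 0.001], [0.0, 0.001, -1.0]]
force: [1.2, 2.7, 5.3]
grip_width: 0.166
finger_force: 99.0
```

```bash
python3 st.py
```

```text
t 10.55 p [ 0.5845 -0.2322  0.1605] q [-3.790e-01  4.820e-01 -3.400e-02  1.054e+00  1.000e-03  7.930e-01] yaw 112.85356634125668 F [1.2 2.7 5.3] M [ 0.62 -0.1   0.03] w 0.16630697286293936 98.99518489837646
tool-frame delta to grip [ 0.0001 -0.0002  0.0005] tilt [0.0011 0.0005]
```

carry_out:
  commands:
    - [0, 0, 0.25, 0, 0, 0, -1]
    - [0, 0, 0.25, 0, 0, 0, -1]
    - [0, 0, 0.25, 0, 0, 0, -1]
    - [0, 0, 0.25, 0, 0, 0, -1]
    - [0, 0, 0.25, 0, 0, 0, -1]
    - [0, 0, 0, 0, 0, 0, -1]
    - [0, 0, 0, 0, 0, 0, -1]
    - [0, 0, 0, 0, 0, 0, -1]

```text
t: 11.35
ee_pos: [0.5845, -0.2322, 0.1605]
tcp_rot: [[-0.296, 0.955, 0.001], [0.955, 0.296, 0.0], [0.0, 0.001, -1.0]]
force: [-0.2, 2.9, 5.6]
grip_width: 0.17
finger_force: 99.2
```

```bash
python3 st.py
```

```text
t 11.35 p [ 0.5845 -0.2322  0.1605] q [-3.780e-01  4.820e-01 -3.400e-02  1.054e+00  1.000e-03  8.920e-01] yaw 107.22945952660251 F [-0.2  2.9  5.6] M [0.58 0.02 0.58] w 0.17018545367070892 99.20804142951965
tool-frame delta to grip [ 0.0001 -0.0002  0.0005] tilt [0.001  0.0003]
```

It went stiff between yaw 112.9° and 107.2°: the moment jumped to 0.58 N m. I take the contact as about 110°, so the target is about 79.5°.

carry_out:
  commands:
    - [0, 0, 0.5, 0, 0, 0, -1]
    - [0, 0, 0.5, 0, 0, 0, -1]
    - [0, 0, 0.5, 0, 0, 0, -1]
    - [0, 0, 0.5, 0, 0, 0, -1]
    - [0, 0, 0.5, 0, 0, 0, -1]
    - [0, 0, 0.5, 0, 0, 0, -1]
    - [0, 0, 0, 0, 0, 0, -1]
    - [0, 0, 0, 0, 0, 0, -1]

```text
t: 12.15
ee_pos: [0.5845, -0.2322, 0.1605]
tcp_rot: [[-0.06, 0.998, 0.001], [0.998, 0.06, 0.0], [0.0, 0.001, -1.0]]
force: [0.3, 2.7, 5.0]
grip_width: 0.169
finger_force: 99.1
```

```bash
python3 st.py;python3 - <<'E'
from h import *
for n in("scene","top"):
    try: print(knob(get_image(n)))
    except Exception as e: print(e)
E
```

```text
t 12.15 p [ 0.5845 -0.2322  0.1605] q [-3.780e-01  4.820e-01 -3.400e-02  1.054e+00  1.000e-03  1.132e+00] yaw 93.46257573518608 F [0.3 2.7 5. ] M [ 0.56 -0.03  0.39] w 0.16867616967152108 99.13524985313416
tool-frame delta to grip [-0.     -0.0002  0.0005] tilt [0.0011 0.0004]
(219, array([ 0.5917, -0.2345]), array([0.065, 0.032]), 87.97614288330078, array([ 0.5909, -0.2465]), np.float64(90.44709798983845), np.float64(0.16555136467826698))
(148, array([ 0.577 , -0.2129]), array([0.03, 0.03]), 0.5021167397499084, array([ 0.579 , -0.2131]), np.float64(77.60520809554514), np.float64(0.16634813836347262))
```

carry_out:
  commands:
    - [0, 0, 0.5, 0, 0, 0, -1]
    - [0, 0, 0.5, 0, 0, 0, -1]
    - [0, 0, 0.5, 0, 0, 0, -1]
    - [0, 0, 0.5, 0, 0, 0, -1]
    - [0, 0, 0.5, 0, 0, 0, -1]
    - [0, 0, 0.5, 0, 0, 0, -1]
    - [0, 0, 0, 0, 0, 0, -1]
    - [0, 0, 0, 0, 0, 0, -1]

```text
t: 13.05
ee_pos: [0.5845, -0.2322, 0.1605]
tcp_rot: [[0.179, 0.984, 0.001], [0.984, -0.179, 0.0], [0.001, 0.001, -1.0]]
force: [0.5, 3.7, 5.4]
grip_width: 0.17
finger_force: 99.1
```

carry_out:
  commands:
    - [0, 0, 0, 0, 0, 0, 1]
    - [0, 0, 0, 0, 0, 0, 1]
    - [0, 0, 0, 0, 0, 0, 1]
    - [0, 0, 0, 0, 0, 0, 1]
    - [0, 0, 0, 0, 0, 0, 1]
    - [0, 0, 0, 0, 0, 0, 1]
    - [0, 0, 0, 0, 0, 0, 1]
    - [0, 0, 0, 0, 0, 0, 1]

```text
t: 13.85
ee_pos: [0.5841, -0.2326, 0.16]
tcp_rot: [[0.181, 0.983, 0.0], [0.983, -0.181, -0.0], [-0.0, 0.0, -1.0]]
force: [-0.4, -0.2, -0.3]
grip_width: 0.999
finger_force: 0.0
```

carry_out:
  commands:
    - [0, 0, 0, 0, 0, -0.3, 1]
    - [0, 0, 0, 0, 0, -0.5, 1]
    - [0, 0, 0, 0, 0, -0.5, 1]
    - [0, 0, 0, 0, 0, -0.5, 1]
    - [0, 0, 0, 0, 0, -0.5, 1]
    - [0, 0, 0, 0, 0, -0.5, 1]
    - [0, 0, 0, 0, 0, 0, 1]
    - [0, 0, 0, 0, 0, 0, 1]

```text
t: 14.65
ee_pos: [0.5844, -0.2326, 0.2727]
tcp_rot: [[0.181, 0.983, 0.002], [0.983, -0.181, -0.001], [-0.0, 0.002, -1.0]]
force: [-0.2, 0.1, -0.3]
grip_width: 0.997
finger_force: 0.0
```

```bash
python3 st.py;python3 - <<'E'
from h import *
for n in("scene","top"):
    im=get_image(n)
    try: print(knob(im))
    except Exception as e: print(e)
    for d in tip_of(im,"housing")[:1]: print(d)
    c=cv2.resize(im["color"][220:400,150:330] if n=="scene" else im["color"][90:270,350:530],(390,390))
    o=c if n=="scene" else np.hstack([o,c])
cv2.imwrite("pics/crop3.png",o[:,:,::-1])
E
```

```text
t 14.65 p [ 0.5844 -0.2326  0.2727] q [-0.379  0.436  0.185  1.318  0.     1.374] yaw 79.57293980717529 F [-0.2  0.1 -0.3] M [ 0.07  0.01 -0.  ] w 0.996830215505876 0.0
tool-frame delta to grip [ 0.0005 -0.0004  0.1127] tilt [ 0.0015 -0.0006]
(347, array([ 0.5867, -0.2343]), array([0.065, 0.018]), 80.64561462402344, array([ 0.5887, -0.2347]), np.float64(80.14694728853638), np.float64(0.1654404571004707))
{'position': [0.587, -0.2309, 0.0159], 'p': 0.86}
(163, array([ 0.5826, -0.2241]), array([0.052, 0.014]), 81.87666320800781, array([ 0.5827, -0.2183]), np.float64(81.12842747883637), np.float64(0.1663717592798709))
{'position': [0.5837, -0.2346, 0.0166], 'p': 0.58}
```

View pics/crop3.png

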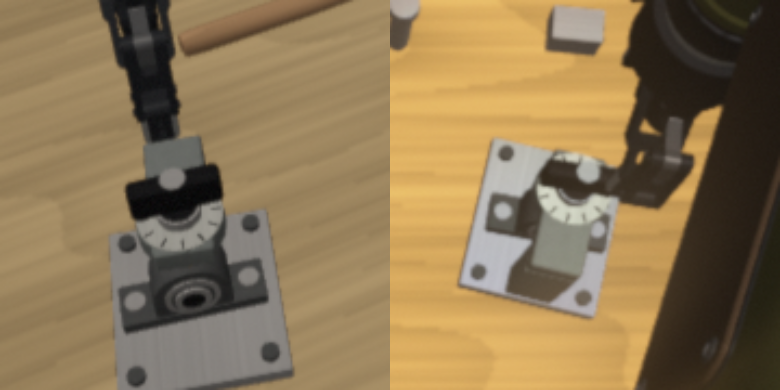

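The knob now stands at about 80°, roughly 30° past the point where it went stiff. The housing has not moved, and the open gripper is clear above the clamp.

```bash
python3 -c "
from plant import r
print(r.sign_off())"
```

```text
the job is handed in; nothing more can be done
None
```

I turned the housing's clamp until it went stiff, then about 30° further by my measurement (27–33°, allowed 18–42°), released it, left the roller's clamp untouched, saw no shift of the housing, and handed the job in; no verdict came back.

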